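Slide a sprocket carrier under the reader head, home on its feeler stop

ROBOT

A 6-joint arm with a two-finger parallel gripper is mounted at the origin on the work surface. World frame = base frame: x ahead of the robot, y to its left, z up, the work surface at z = 0. Lengths are in m, angles in rad, forces in N, time in s.
With the tool pointing down it reaches from about 0.4 to 0.925 m from the base axis. Payload 12.5 kg.
Tool frame: the origin (TCP) lies on the centre line of the jaws, within the pads' length; the fingertips stand 19 mm ahead of it and the grasp point (between the pads) is the TCP (arm.nose_length is the distance from the TCP to the fingertips, in m); z points along the fingers, y is the direction in which the jaws open and shut (so a half turn about z gives the same grasp; the last joint's range is limited). The gripper opens to 95 mm and grips with 3 to 60 N. Pads are 20 mm wide; open, the fingers measure 119 mm over their backs; the gripper's body (75 mm by 180 mm) begins 59 mm behind the grasp point.
Start: joints at [-1.449, 0.491, 1.559, -0, 1.092, -0.106], TCP at [0.141, -0.609, 0.234] pointing down, gripper open.
Joint ranges: [-3.1, 3.1], [-0.84, 2.19], [0.05, 2.79], [-1.13, 4.28], [0.06, 2.93], [-2.69, 2.69]. Speed limits (rad/s): [2.22, 2.22, 2.79, 3.14, 3.14, 3.14].

INTERFACE

Orientations are given as a unit quaternion [w, x, y, z].
In Python, from bench import sense, eyes, order, arm gives the robot as it stands.
- The arm moves only by the shell command python3 -m pendant 'ROWS'. ROWS is JSON, a list of rows, each a list of 3 entries, a list of its own where there are three numbers: the opening, from 0 (shut) to 1 (fully open), then the shift along the tool's x, y, z in cm, then the turn about the tool's z in degrees. In form: [[grip, [tx, ty, tz], turn], ...]. A call has exactly 5 rows; each row shifts and turns the commanded pose from where the row before left it, along the tool's axes as they then stand; what a row does not reach is not made up. A row lasts 1/12 s, in which the tool goes at most 41.7 mm and 7.16 degrees, less where a joint would pass 70% of its speed; a pose out of reach is approached as far as the arm can. A call is refused whole if a number of a shift passes 4.17 or a number of a turn 7.16, either way. A call with a gripper value outside its range is refused whole. The fingers move at their own pace and stop on an object; the grip force is fixed at half the most. Time passes only in rows, so rows that do not move let the fingers close, or fill a call up. It gives the time, the measured TCP pose, the force and the opening at its end, in the units of the state.
- sense(): the state, without advancing time (a new reading comes with each control period).
- eyes.get_image(name): name is "scene" or "top" or "wrist"; returns a dict with "pixels" (420x560x3 uint8, red, green, blue), "intrinsics" (3x3 intrinsics, pixels), "pose" (4x4, takes a point from camera to world coordinates). Camera axes: x right, y down, z forward; pixel columns grow to the right and rows downward; lengths in m; the calibration is good to about 2 mm. A picture is of the moment at which its call begins. There is no depth.
- order.hand_in(): hands the job in, once; it reports no verdict.
The state is a dict: "t": time; "joint_positions": joint angles; "joint_velocities": joint speeds; "effort": joint torques, N m; "ee_pos": TCP position; "ee_rot": TCP orientation; "ft_force": force on the tool from outside, world axes, zero at the start; "wrist_torque": the same for the moment, N m; "width": finger opening in m.
Only numpy, scipy, OpenCV 4.12 (cv2) and the standard library are available. Lean on these libraries where they do the work, as an engineer would, in place of code of your own. Each camera call takes 0.05 s, during which the arm holds its last target. There are 200 camera calls.

TASK

Pick up the low metal carrier with the sprocket bolted on it by its upright rib, lay it in the mouth of the guide in front of the reader gantry with its sprocket end first, and slide it along the bench under the gantry until it is fully home on the sprung stop behind. The stop is set to a different depth every time, so feel for it: press the carrier against it for a moment with about 10 N on top of what it takes to slide it, never over 15 N. Leave the carrier there, flat and let go, and do not disturb the other parts on the bench.

Things in the scene. Friction and masses are not known exactly. Their poses are not given: they have to be found in the camera images.
- carrier_grip (a point): Centre of the carrier's upright grip rib. Rib: 36 long (carrier's x), 14 thick (y), from 6 to 50 mm above the bench; this point is half-way up, 28 mm above the carrier's underside, on its centre line. Grip it across the 14 mm from above. The carrier is a bare aluminium plate 180 x 70 x 6 mm lying on the bench, 0.47 to 0.69 kg, rib near its tail; sliding drag 2 to 6 N. Axes: x from tail to nose, z up.
- carrier_nose (a point): Middle of the carrier's nose (front edge), 155 mm ahead of the rib's centre, 3 mm above the underside; axes as the rib's. Just behind the nose a dark steel sprocket, 68 mm across, is bolted on the plate; its top is 14 mm above the underside.
- station: Reader station fixed to the bench. Origin on the bench under the gantry's centre; x along the guide from its open mouth towards the stop, y across, z up. The gantry spans x = -35 to +35 mm and is 127 mm wide, with 18 mm headroom over the bench; the grey reader head on it reaches 82 mm high. Rails, gantry and stop bear 16 N at most.
- mouth (a point): Mouth of the guide, on the bench, on the centre line, at x = -108 mm of the station; axes as the station's. From here flared lead-ins narrow from 102 mm to 75 mm at x = -70 mm, then two steel rails 75 mm apart (2.5 mm play each side of the carrier) run to x = +160 mm. Lead-ins and rails are 10 mm high, 8 mm thick; the bench is their floor.
- feeler (a joint): Feeler plate of the stop, between the rails behind the gantry: 0 untouched, grows (m) as the nose pushes it. 6 mm travel, under 1 N; then a stiff buffer (2 N to start, 4 N more per mm, 5 mm). Home = all 6 mm in; springs back if the carrier is drawn back. Home lies anywhere from nose at x = +35 to +70 mm of the station: unmeasured, to be felt.
- bearing_mid (a point): Bystander: wheel bearing, a steel ring 38 across, 12 mm high; point at its centre.
- spacer_mid (a point): Bystander: aluminium spacer tube 26 across, 22 mm high, standing; point at its centre.
- spare_sprocket_mid (a point): Bystander: a spare sprocket, loose, lying flat, 68 across, 8 mm thick; point at its centre.
- brake_pad_mid (a point): Bystander: brake pad lying flat, 75 x 36 x 11 mm; point at its centre.
- fork_cap_mid (a point): Bystander: stepped aluminium fork cap, 44 across, 30 mm high; point at its centre.
- spanner_grip (a point): Bystander: steel spanner lying flat, 170 mm long; point on its handle.
- grease_mid (a point): Bystander: white jar with black cap, 60 across, 85 mm high; point at its centre.
There are look-alikes about, which are no part of the job. Leave any orange or red look-alike of the part that bears carrier_grip alone.

How it is judged:
By the outcome, as a careful person would: the job done as asked, in the order asked, and still so for the second after the job is handed in, with the robot touching nothing.
It also fails if it takes over 67 s, if anything falls off the work surface, if the arm or the gripper's body presses on something with over 40 N, if the wrist force passes 120 N, or if a joint passes its speed limit or range.

## Working session

There is one attempt and no reset: what is moved stays moved. The work goes in short steps, Python scripts to look and compute and a shell command to move; the robot and the scene stay as the last step left them, time stands still between calls to the robot, and variables do not carry over. Pictures are saved under pics/ and viewed, about 8 in all and at most 12, crops included, and the job is handed in when it is done.

```bash
mkdir -p pics; ls
cat > h.py <<'E'
import cv2,numpy as np
from bench import sense,eyes,order,arm
def snap(n,f):
    d=eyes.get_image(n); cv2.imwrite('pics/'+f+'.png',d['pixels'][:,:,::-1]); np.savez('pics/'+f,K=d['intrinsics'],T=d['pose'],P=d['pixels']); return d
def load(f): d=np.load('pics/'+f+'.npz'); return d['P'],d['K'],d['T']
def cast(K,T,uv,z):
    r=T[:3,:3]@np.linalg.inv(K)@np.array([uv[0],uv[1],1.]); o=T[:3,3]; return o+r*(z-o[2])/r[2]
def proj(K,T,p):
    c=T[:3,:3].T@(np.array(p)-T[:3,3]); c=K@c; return c[:2]/c[2]
E
python3 - <<'E'
from h import *
for n in ('top','scene'):
    d=snap(n,n+'1'); print(n,d['pose'][:3,3].round(3))
a=cv2.imread('pics/top1.png');cv2.imwrite('pics/top1b.png',cv2.resize(a,(800,600),interpolation=2))
s=sense();print({k:np.round(v,4) for k,v in s.items()})
E
```

```text
pics
top [0.146 0.01  1.646]
scene [ 0.857 -0.537  0.969]
{'t': np.float64(0.1), 'joint_positions': array([-1.4486,  0.4914,  1.5594, -0.    ,  1.0917, -0.1056]), 'joint_velocities': array([-0.0006, -0.0021, -0.002 , -0.0019,  0.0004, -0.0003]), 'effort': array([ 2.00000e-03, -6.13623e+01, -2.58607e+01,  6.93000e-02,
        4.70000e-02, -1.00000e-04]), 'ee_pos': array([ 0.1411, -0.6087,  0.2332]), 'ee_rot': array([-5.000e-04,  9.935e-01,  1.137e-01, -0.000e+00]), 'ft_force': array([-0.2917, -0.418 , -0.4308]), 'wrist_torque': array([ 0.0017, -0.0055,  0.0371]), 'width': np.float64(0.0949)}
```

View pics/top1b.png

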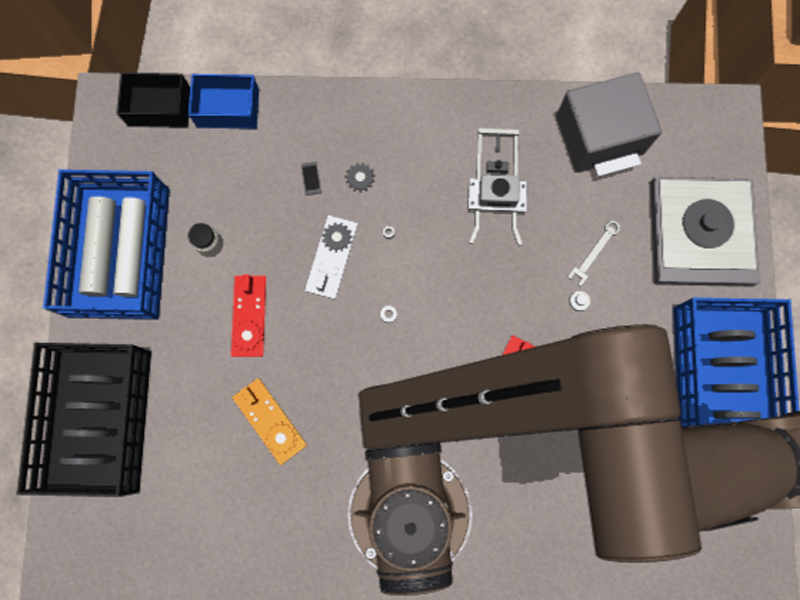

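View pics/scene1.png

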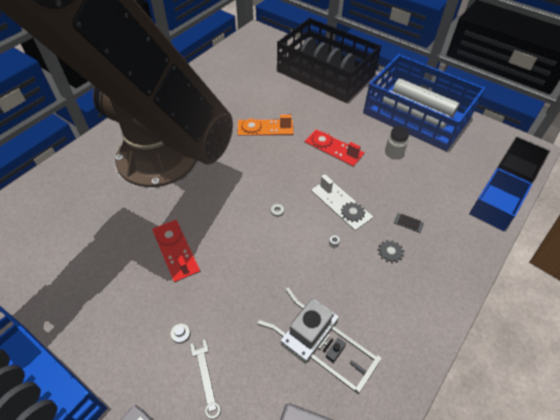

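The top view (800-px scale) shows the bare carrier at (331,258), with its sprocket nose at (337,237) and rib at (322,282). The station is at (498,187), with its mouth down at (496,242). The scene view confirms both. Next I'll measure them.

Run:
```python
from h import *
for f,boxes in (('top1',{'car':(205,145,255,215),'st':(320,85,375,175)}),('scene1',{'car':(305,170,380,235),'st':(255,280,385,395)})):
    P,K,T=load(f); print(f,K[0,0])
    for n,(a,b,c,d) in boxes.items():
        cv2.imwrite(f'pics/{f}_{n}.png',cv2.resize(P[b:d,a:c,::-1],None,fx=6,fy=6,interpolation=cv2.INTER_CUBIC))
        h=P[b:d,a:c].astype(int); m=(h.min(2)>165)
        print(n,m.sum(), np.median(h.min(2)))
        cs,_=cv2.findContours(m.astype(np.uint8),0,2)
        for q in cs:
            if cv2.contourArea(q)>40:
                r=cv2.boxPoints(cv2.minAreaRect(q))+[a,b]
                print(np.round(r,1).tolist(),[cast(K,T,p,.006 if n=='car' else .01)[:2].round(4).tolist() for p in r])
a=cv2.imread('pics/top1_car.png');b=cv2.imread('pics/top1_st.png')
H=600;o=np.zeros((540,640,3),np.uint8);o[:420,:300]=a;o[:540,305:305+330]=b;cv2.imwrite('pics/crop1.png',o)
```

```text
top1 530.4215349212134
car 953 145.0
[[212.5, 202.9], [224.0, 164.7], [245.8, 171.2], [234.4, 209.4]] [[0.4724, 0.2452], [0.5977, 0.2143], [0.5774, 0.1436], [0.4528, 0.1754]]
[[225.3, 162.1], [229.0, 149.6], [250.3, 156.0], [246.6, 168.5]] [[0.6064, 0.2105], [0.6482, 0.2002], [0.6283, 0.131], [0.5866, 0.1416]]
st 928 144.0
[[356.8, 149.5], [360.5, 148.7], [365.0, 170.0], [361.3, 170.8]] [[0.6555, -0.2102], [0.6584, -0.2222], [0.588, -0.236], [0.5852, -0.2241]]
[[328.6, 168.9], [333.0, 147.8], [337.2, 148.7], [332.7, 169.8]] [[0.5893, -0.1201], [0.6596, -0.1341], [0.6569, -0.1474], [0.5867, -0.1333]]
[[327.4, 145.6], [329.5, 93.7], [370.1, 95.4], [368.0, 147.2]] [[0.6665, -0.1159], [0.8438, -0.1218], [0.8407, -0.2548], [0.6636, -0.2462]]
[[335.0, 90.0], [362.0, 90.0], [362.0, 93.0], [335.0, 93.0]] [[0.8572, -0.14], [0.8589, -0.2285], [0.8485, -0.2284], [0.8468, -0.14]]
scene1 435.9600770023422
car 876 145.0
[[343.5, 218.3], [364.8, 204.2], [373.2, 216.8], [352.0, 231.0]] [[0.5836, 0.1423], [0.6051, 0.2205], [0.646, 0.1959], [0.624, 0.1199]]
[[309.7, 188.5], [324.2, 172.6], [355.6, 201.1], [341.1, 217.0]] [[0.4495, 0.1745], [0.4489, 0.2517], [0.5788, 0.2145], [0.5759, 0.142]]
st 1790 146.0
[[309.2, 359.2], [332.3, 324.5], [381.7, 357.5], [358.6, 392.1]] [[0.7275, -0.2351], [0.7248, -0.1367], [0.853, -0.1354], [0.8497, -0.2296]]
[[255.0, 354.6], [258.0, 319.7], [330.1, 326.0], [327.1, 360.8]] [[0.626, -0.2993], [0.5807, -0.2312], [0.7227, -0.1428], [0.7609, -0.2145]]
[[291.2, 324.9], [314.5, 296.4], [338.7, 316.2], [315.4, 344.7]] [[0.6495, -0.1948], [0.6521, -0.1024], [0.7258, -0.1104], [0.7203, -0.1999]]
[[284.5, 289.3], [287.7, 286.5], [304.6, 305.6], [301.3, 308.5]] [[0.5834, -0.1309], [0.5851, -0.12], [0.6467, -0.1366], [0.6448, -0.1472]]
```

View pics/crop1.png

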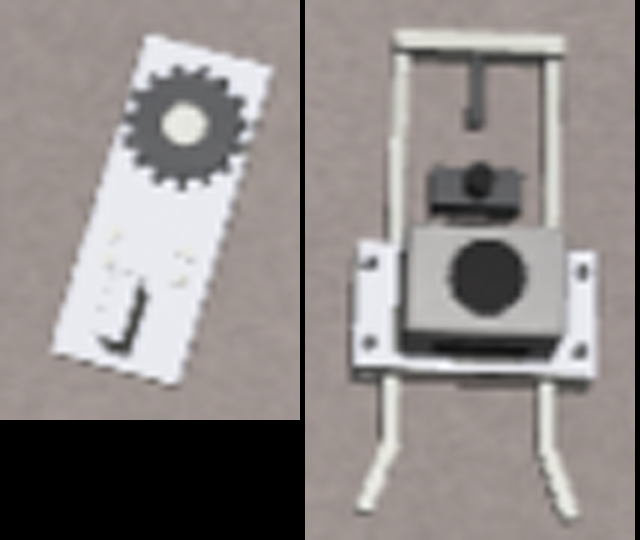

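The crop shows the carrier plate corners clearly. The rails run from crop (402,50)/(553,50) down to (389,445)/(546,445), then the lead-ins begin. Now fitting the rail lines.

Run:
```python
from h import *
P,K,T=load('top1'); g=P.astype(float).min(2)
pts={'L':[],'R':[]}
for v in list(range(97,121))+list(range(149,158)):
    for n,(a,b) in {'L':(330,341),'R':(356,368)}.items():
        row=g[v,a:b]; w=np.clip(row-165,0,None)
        if w.sum()>60:
            u=(w*np.arange(a,b)).sum()/w.sum(); pts[n].append(np.r_[v,cast(K,T,(u,v),.01)[:2]])
F={}
for n in pts:
    q=np.array(pts[n]); m=np.polyfit(q[:,1],q[:,2],1); r=q[:,2]-np.polyval(m,q[:,1])
    k=abs(r)<.004; m=np.polyfit(q[k,1],q[k,2],1); F[n]=m; print(n,len(q),k.sum(),m,np.degrees(np.arctan(m[0])),r.std())
    print(q[:,1:].round(3).tolist()[::4])
# gantry plate in the gantry: corner blobs at z~.02-.03 ; back bar; lead-in ends
for nm,uv,z in [('gant left-low',(350,372),.022),('right-low',(598,378),.022),('left-up',(358,240),.022),('right-up',(597,250),.022),('bar topL',(395,32),.01),('bar topR',(565,37),.01),('leadL end',(365,513),.01),('leadR end',(572,519),.01),('kneeL',(390,447),.01),('kneeR',(546,450),.01)]:
    print(nm,cast(K,T,((uv[0]-305)/6+320-.4,uv[1]/6+85-.4),z)[:2].round(4))
```

```text
L 31 31 [-0.02551015 -0.12007741] -1.4613070781007116 0.00063784248481536
[[0.829, -0.142], [0.816, -0.142], [0.798, -0.14], [0.784, -0.139], [0.771, -0.139], [0.757, -0.139], [0.649, -0.137], [0.636, -0.137]]
R 28 28 [-0.03042996 -0.20024866] -1.7429706717526556 0.0006786886589375627
[[0.834, -0.224], [0.803, -0.225], [0.79, -0.225], [0.776, -0.224], [0.762, -0.224], [0.654, -0.219], [0.641, -0.22]]
gant left-low [ 0.6594 -0.1141]
right-low [ 0.6587 -0.2457]
left-up [ 0.7332 -0.118 ]
right-up [ 0.7301 -0.2459]
bar topL [ 0.8574 -0.1387]
bar topR [ 0.8563 -0.2316]
leadL end [ 0.5854 -0.1233]
leadR end [ 0.5843 -0.2331]
kneeL [ 0.622  -0.1365]
kneeR [ 0.622  -0.2196]
```

```bash
cat >> h.py <<'E'
def go(x,y,z,yaw):
    "shift in tool axes, cm, and turn (applied after the shift), deg"
    from scipy.spatial.transform import Rotation as R
    s=sense();q=s['ee_rot'];M=R.from_quat([*q[1:],q[0]]).as_matrix()
    d=M.T@(np.array([x,y,z])-s['ee_pos'])*100; cur=np.degrees(np.arctan2(M[1,0],M[0,0]))
    print('t',round(float(s['t']),2),'at',s['ee_pos'].round(4),'yaw',cur.round(2),'tilt',M[2,:2].round(4),'w',round(float(s['width']),4),'F',s['ft_force'].round(2),'| need cm',d.round(2),'turn',(cur-yaw).round(2))
E
python3 -m pendant '[[1,[0,0,0],5.48],[1,[0,0,0],5.48],[1,[0,0,0],5.48],[1,[0,0,0],5.48],[1,[0,0,0],5.48]]'
for i in 1 2 3; do :; done
python3 -m pendant '[[1,[1.4,-2.83,0],0],[1,[1.4,-2.83,0],0],[1,[1.4,-2.83,0],0],[1,[1.4,-2.83,0],0],[1,[1.4,-2.83,0],0]]'
python3 -c "from h import *;go(.45,-.25,.234,-14.3)"
```

```text
t: 0.52
ee_pos: [0.1411, -0.6087, 0.2333]
ee_rot: [-0.0, 0.992, -0.127, -0.0]
ft_force: [1.1, -0.2, 0.4]
width: 0.095
t: 0.93
ee_pos: [0.2447, -0.4878, 0.2334]
ee_rot: [-0.0, 0.992, -0.125, -0.0]
ft_force: [0.2, -0.4, 0.9]
width: 0.0949
t 0.93 at [ 0.2447 -0.4878  0.2334] yaw -14.37 tilt [-0.0003 -0.0004] w 0.0949 F [ 0.25 -0.42  0.93] | need cm [ 13.99 -28.13  -0.05] turn -0.07
```

```bash
python3 -m pendant '[[1,[1.4,-2.81,0],0],[1,[1.4,-2.81,0],0],[1,[1.4,-2.81,0],0],[1,[1.4,-2.81,0],0],[1,[1.4,-2.81,0],0]]' >/dev/null
python3 -m pendant '[[1,[1.4,-2.81,0],0],[1,[1.4,-2.81,0],0],[1,[1.4,-2.81,0],0],[1,[1.4,-2.81,0],0],[1,[1.4,-2.81,0],0]]' >/dev/null
python3 -m pendant '[[1,[-0.5,-3.0,0],0],[1,[-0.5,-3.0,0],0],[1,[-0.5,-3.0,0],0],[1,[-0.5,-3.0,0],0],[1,[-0.5,-3.0,0],0]]' >/dev/null
python3 -m pendant '[[1,[-0.5,-3.0,0],0],[1,[-0.5,-3.0,0],0],[1,[-0.5,-3.0,0],0],[1,[-0.5,-3.0,0],0],[1,[-0.5,-3.0,0],0]]' >/dev/null
python3 -m pendant '[[1,[-0.5,-3.0,0],0],[1,[-0.5,-3.0,0],0],[1,[-0.5,-3.0,0],0],[1,[-0.5,-3.0,0],0],[1,[-0.5,-3.0,0],0]]' >/dev/null
python3 - <<'E'
from h import *
go(.4875,.204,.13,-14.3)
snap('wrist','w1')
P,K,T=load('w1'); print(T.round(3))
for n,p in {'tail':(.4626,.2103,.006),'nose':(.638,.1656,.006),'ribtop':(.4875,.204,.05)}.items(): print(n,proj(K,T,p).round(1))
E
```

```text
t 3.02 at [0.4879 0.2045 0.2334] yaw -14.34 tilt [-0.0003  0.0003] w 0.0951 F [ 0.36 -0.23  0.71] | need cm [-0.03  0.06 10.34] turn -0.04
[[-0.247 -0.926 -0.285  0.569]
 [-0.969  0.237  0.072  0.184]
 [ 0.     0.294 -0.956  0.386]
 [ 0.     0.     0.     1.   ]]
tail [281.  207.4]
nose [281.  59.]
ribtop [281.1 196.9]
```

View pics/w1.png

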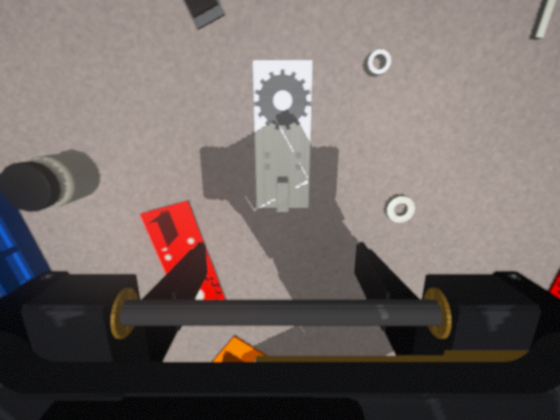

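The wrist view has the plate nose at (282,60), the tail at (282,207) and the rib at about (282,195). That agrees with the prediction to about 1 px. Descending to grip.

```bash
python3 -m pendant '[[0.8,[0,0,3.5],0],[0.6,[0,0,3.5],0],[0.6,[0,0,3.5],0],[0.6,[0,0,3.5],0],[0.6,[0,0,3.5],0]]' |tail -2
python3 -m pendant '[[0.6,[0,0,1],0],[0.6,[0,0,0.8],0],[0.6,[0,0,0.5],0],[0.6,[0,0,0.3],0],[0.6,[0,0,0],0]]' |tail -2
python3 -c "from h import *;go(.4875,.204,.032,-14.3)"
python3 -m pendant '[[0,[0,0,0],0],[0,[0,0,0],0],[0,[0,0,0],0],[0,[0,0,0],0],[0,[0,0,0],0]]'
python3 -m pendant '[[0,[0,0,0],0],[0,[0,0,0],0],[0,[0,0,0],0],[0,[0,0,0],0],[0,[0,0,0],0]]'
python3 -c "from h import *;go(.4875,.204,.032,-14.3)"
```

```text
ft_force: [0.2, 0.6, -1.0]
width: 0.0674
ft_force: [-0.7, 0.1, 0.0]
width: 0.057
t 3.9 at [0.4887 0.2031 0.0334] yaw -14.35 tilt [ 0.0013 -0.0006] w 0.057 F [-0.66  0.07  0.04] | need cm [-0.14 -0.06  0.14] turn -0.05
t: 4.32
ee_pos: [0.4883, 0.203, 0.0329]
ee_rot: [-0.0, 0.992, -0.125, 0.0]
ft_force: [-0.8, -0.4, -0.2]
width: 0.029
t: 4.73
ee_pos: [0.4881, 0.2028, 0.0327]
ee_rot: [0.0, 0.992, -0.125, -0.0]
ft_force: [-1.7, -3.4, 4.2]
width: 0.0138
t 4.73 at [0.4881 0.2028 0.0327] yaw -14.36 tilt [-0.0002  0.0003] w 0.0138 F [-1.68 -3.43  4.18] | need cm [-0.08 -0.11  0.07] turn -0.06
```

```bash
python3 -m pendant '[[0,[0,0,0],0],[0,[0,0,-0.5],0],[0,[0,0,-1],0],[0,[0,0,-1],0],[0,[0,0,-1.2],0]]' |tail -2
python3 -m pendant '[[0,[0,0,-1.2],0],[0,[0,0,-1.2],0],[0,[0,0,-0.5],0],[0,[0,0,0],0],[0,[0,0,0],0]]'|tail -2
python3 - <<'E'
from h import *
go(.4875,.204,.1,-14.3); print(sense()['wrist_torque'].round(3))
a=snap('scene','s2')['pixels'][130:270,240:450,::-1]; b=snap('wrist','w2')['pixels'][0:260,150:450,::-1]
o=np.zeros((600,800,3),np.uint8);o[:333,:500]=cv2.resize(a,(500,333),interpolation=2);o[340:600,:300]=b;cv2.imwrite('pics/c2.png',o)
E
```

```text
ft_force: [0.5, -0.2, -6.1]
width: 0.0137
ft_force: [0.3, 1.1, -5.4]
width: 0.0141
t 5.57 at [0.4881 0.203  0.0988] yaw -14.35 tilt [ 0.0004 -0.0002] w 0.0141 F [ 0.27  1.13 -5.44] | need cm [-0.08 -0.08 -0.12] turn -0.05
[0.121 0.391 0.014]
```

View pics/c2.png

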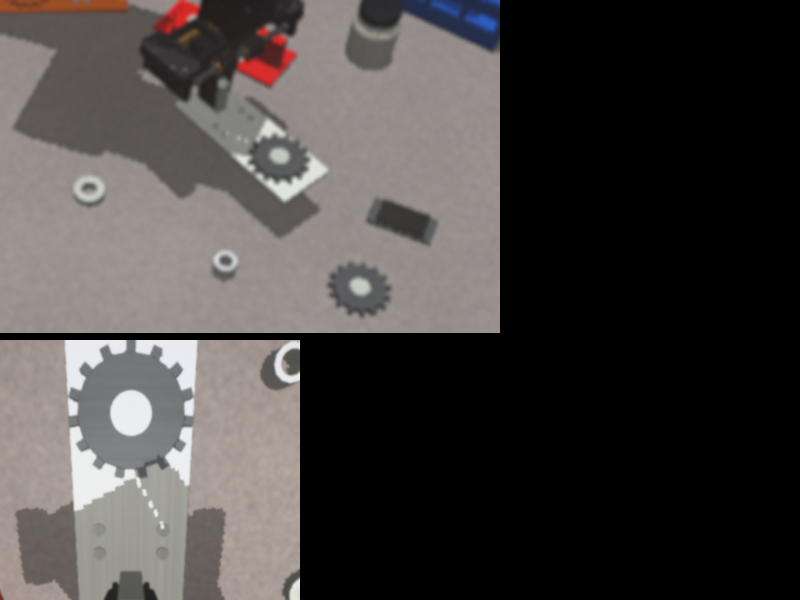

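The lifted carrier looks level and square: nose at scene-crop (306,186), clear of the bystanders. Carrying it to the mouth.

```bash
python3 -c "
from h import *
P,K,T=load('s2');a=np.radians(-14.35);print('nose level pred',proj(K,T,(.4881+.155*np.cos(a),.203+.155*np.sin(a),.072)),'seen',(240+306.5*.42,130+185.5*140/333))"
python3 -m pendant '[[0,[0,0,0],-4.25],[0,[0,0,0],-4.25],[0,[0,0,0],-4.25],[0,[0,0.5,0],0],[0,[0,1,0],0]]' >/dev/null
python3 -m pendant '[[0,[-0.235,2,0],0],[0,[-0.235,2.5,0],0],[0,[-0.235,2.5,0],0],[0,[-0.235,2.5,0],0],[0,[-0.235,2.5,0],0]]' >/dev/null
python3 -m pendant '[[0,[-0.235,2.5,0],0],[0,[-0.235,2.5,0],0],[0,[-0.235,2.5,0],0],[0,[-0.235,2.5,0],0],[0,[-0.235,2.5,0],0]]' >/dev/null
python3 -m pendant '[[0,[0,2.5,0],0],[0,[0,2.5,0],0],[0,[0,2.5,0],0],[0,[0,2,0],0],[0,[0,1.5,0],0]]' >/dev/null
python3 -m pendant '[[0,[0,0.7,0],0],[0,[0,0,0],0],[0,[0,0,0],0],[0,[0,0,0],0],[0,[0,0,0],0]]' >/dev/null
python3 - <<'E'
from h import *
go(.4541,-.1729,.1,-1.6); print(sense()['wrist_torque'].round(3))
d=snap('wrist','w3');snap('scene','s3');snap('top','t3')
a=d['pixels'][:,:,::-1];b=load('s3')[0][230:400,180:400,::-1];c=load('t3')[0][80:240,300:420,::-1]
o=np.zeros((600,800,3),np.uint8);o[:315,:420]=cv2.resize(a,(420,315));o[:290,424:800]=cv2.resize(b,(376,290));o[320:600,:210]=cv2.resize(c,(210,280));cv2.imwrite('pics/c3.png',o)
E
```

```text
nose level pred [369.31847463 208.01737538] seen (368.73, 207.987987987988)
t 7.75 at [ 0.454  -0.1724  0.0986] yaw -1.56 tilt [-0.0004 -0.0002] w 0.0137 F [ 0.26  0.18 -6.06] | need cm [ 0.01  0.05 -0.14] turn 0.04
[0.052 0.355 0.024]
```

View pics/c3.png

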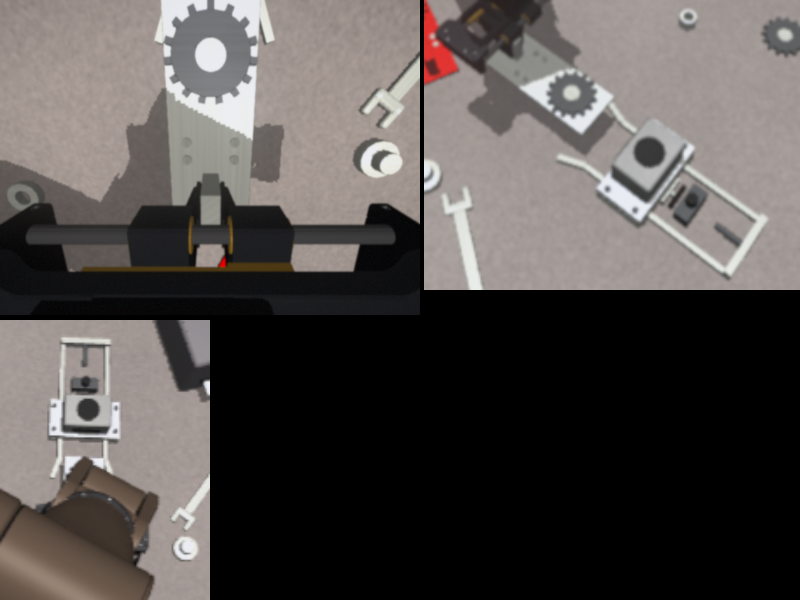

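Run:
```python
from h import *
P,K,T=load('scene1')
h=cv2.cvtColor(P,cv2.COLOR_RGB2HSV); m=((h[...,1]>150)&((h[...,0]<5)|(h[...,0]>172))).astype(np.uint8); m[:, 215:]=0; m[:200]=0
c=max(cv2.findContours(m,0,2)[0],key=cv2.contourArea); r=cv2.boxPoints(cv2.minAreaRect(c)); print('red',[cast(K,T,p,.006)[:2].round(3).tolist() for p in r])
q=cv2.approxPolyDP(c,4,True)[:,0]; print([cast(K,T,p,.006)[:2].round(3).tolist() for p in q])
P,K,T=load('t3'); g=P.astype(int).min(2)
for v in range(157,164):
    u=np.where(g[v,335:363]>200)[0]+335
    if len(u): print(v,u.min(),u.max(),cast(K,T,(u.min()-.5,v),.072)[:2].round(4),cast(K,T,(u.max()+.5,v),.072)[:2].round(4))
P,K,T=load('w3'); g=P.astype(int).min(2)
for v in (10,30,120,130):
    row=g[v,200:360]; print(v,''.join('#' if x>190 else '.' for x in row[::2]))
```

```text
red [[0.191, -0.201], [0.22, -0.134], [0.38, -0.217], [0.351, -0.277]]
[[0.22, -0.141], [0.197, -0.2], [0.355, -0.27], [0.379, -0.216]]
157 360 360 [ 0.6122 -0.2101] [ 0.6123 -0.2132]
158 337 360 [ 0.6077 -0.1394] [ 0.6091 -0.2131]
159 337 360 [ 0.6045 -0.1394] [ 0.6059 -0.2131]
160 337 361 [ 0.6013 -0.1394] [ 0.6028 -0.2162]
161 337 361 [ 0.5981 -0.1394] [ 0.5996 -0.2161]
162 337 361 [ 0.5949 -0.1394] [ 0.5964 -0.2161]
163 337 362 [ 0.5917 -0.1394] [ 0.5933 -0.2192]
10 ........#################......#######.....########......#####################..
30 ......#########....................................................######..#####
120 ............##########.....................................############.........
130 .................################.....######.....#####################..........
```

```bash
python3 -m pendant '[[0,[0,0.05,1],0],[0,[0,0,1.5],0],[0,[0,0,1.5],0],[0,[0,0,1.2],0],[0,[0,0,0.7],0]]' >/dev/null
python3 -m pendant '[[0,[0,0,0.3],0],[0,[0,0,0.1],0],[0,[0,0,0.1],0],[0,[0,0,0],0],[0,[0,0,0],0]]'
python3 -m pendant '[[0,[0,0,0.1],0],[0,[0,0,0.06],0],[0,[0,0,0.06],0],[0,[0,0,0],0],[0,[0,0,0],0]]'
python3 -c "from h import *;go(.4541,-.1729,.0327,-1.6); print(sense()['wrist_torque'].round(3))"
```

```text
t: 8.73
ee_pos: [0.4544, -0.1738, 0.0351]
ee_rot: [0.0, 1.0, -0.014, 0.0]
ft_force: [-0.1, -0.5, -5.2]
width: 0.014
t: 9.15
ee_pos: [0.4542, -0.1738, 0.0327]
ee_rot: [0.0, 1.0, -0.014, 0.0]
ft_force: [-1.4, -0.6, -0.6]
width: 0.0138
t 9.15 at [ 0.4542 -0.1738  0.0327] yaw -1.61 tilt [0.0005 0.0003] w 0.0138 F [-1.38 -0.56 -0.64] | need cm [-0.01 -0.09 -0.  ] turn -0.01
[0.081 0.061 0.016]
```

```bash
python3 -m pendant '[[0,[0.3,-0.04,0],0],[0,[0.5,-0.04,0],0],[0,[0.5,0,0],0],[0,[0.5,0,0],0],[0,[0.5,0,0],0]]'
python3 -c "from h import *;go(.694-.120,-.1796+.12*.028,.0327,-1.6); print(sense()['wrist_torque'].round(3))"
python3 -m pendant '[[0,[0.5,0,0],0],[0,[0.5,0,0],0],[0,[0.5,0,0],0],[0,[0.5,0,0],0],[0,[0.5,0,0],0]]'
python3 -c "from h import *;go(.694-.120,-.1796+.12*.028,.0327,-1.6); print(sense()['wrist_torque'].round(3))"
```

```text
t: 9.57
ee_pos: [0.4772, -0.1736, 0.0327]
ee_rot: [-0.0, 1.0, -0.014, -0.0]
ft_force: [-6.9, -1.0, 4.4]
width: 0.014
t 9.57 at [ 0.4772 -0.1736  0.0327] yaw -1.61 tilt [-0.0006 -0.0001] w 0.014 F [-6.89 -0.97  4.42] | need cm [ 9.68 -0.01 -0.01] turn -0.01
[-0.267  0.785 -0.196]
t: 9.98
ee_pos: [0.5022, -0.1743, 0.0327]
ee_rot: [-0.0, 1.0, -0.014, -0.0]
ft_force: [-7.4, -0.0, 5.6]
width: 0.0142
t 9.98 at [ 0.5022 -0.1743  0.0327] yaw -1.61 tilt [-0.0007 -0.    ] w 0.0142 F [-7.43 -0.03  5.61] | need cm [ 7.19 -0.01 -0.01] turn -0.01
[-0.363  0.765 -0.178]
```

```bash
python3 -m pendant '[[0,[0.5,0,-0.02],0],[0,[0.5,0,-0.02],0],[0,[0.5,0,0],0],[0,[0.5,0,0],0],[0,[0.5,0,0],0]]' | tail -2
python3 -c "from h import *;go(.694-.120,-.1796+.12*.028,.0327,-1.6); print(sense()['wrist_torque'].round(3))"
python3 -m pendant '[[0,[0.5,0,0],0],[0,[0.5,0,0],0],[0,[0.5,0,0],0],[0,[0.4,0,0],0],[0,[0.4,0,0],0]]' | tail -2
python3 -c "from h import *;go(.694-.120,-.1796+.12*.028,.0327,-1.6); print(sense()['wrist_torque'].round(3))"
```

```text
ft_force: [-4.8, -3.2, -0.6]
width: 0.0139
t 10.4 at [ 0.5276 -0.1751  0.0328] yaw -1.61 tilt [-0.0002  0.0001] w 0.0139 F [-4.82 -3.24 -0.57] | need cm [ 4.64 -0.01  0.  ] turn -0.01
[-0.519  0.523 -0.219]
ft_force: [-5.0, -4.4, -0.4]
width: 0.0137
t 10.82 at [ 0.5505 -0.1758  0.0328] yaw -1.6 tilt [-0.0004  0.0002] w 0.0137 F [-5.04 -4.43 -0.41] | need cm [ 2.35 -0.02  0.  ] turn 0.0
[-0.638  0.624 -0.14 ]
```

```bash
python3 -m pendant '[[0,[0.3,0.05,0],0],[0,[0.3,0.03,0],0],[0,[0.3,0,0],0],[0,[0.3,0,0],0],[0,[0.3,0,0],0]]' | tail -2
python3 -c "from h import *;go(.694-.120,-.1796+.12*.028,.0327,-1.6); print(sense()['wrist_torque'].round(3))"
```

```text
ft_force: [-2.2, 0.6, -0.7]
width: 0.0138
t 11.23 at [ 0.5654 -0.1767  0.0328] yaw -1.59 tilt [-0.0001  0.    ] w 0.0138 F [-2.2   0.56 -0.67] | need cm [ 0.85 -0.07  0.01] turn 0.01
[ 0.047  0.254 -0.007]
```

```bash
cat > ok.py <<'E'
from h import *
s=sense();f=s['ft_force'];print(round(float(s['t']),2),s['ee_pos'].round(4),f.round(2),s['wrist_torque'].round(2)); raise SystemExit(int(-f[0]>5.0 or abs(f[1])>3 or abs(f[2])>4))
E
R() { python3 ok.py; }
python3 -m pendant '[[0,[0.08,0,0],0],[0,[0.08,0,0],0],[0,[0.08,0,0],0],[0,[0.08,0,0],0],[0,[0.08,0,0],0]]' >/dev/null && R && 
python3 -m pendant '[[0,[0.05,0,0],0],[0,[0.05,0,0],0],[0,[0.05,0,0],0],[0,[0.05,0,0],0],[0,[0.05,0,0],0]]' >/dev/null && R && 
python3 -m pendant '[[0,[0.05,0,0],0],[0,[0.05,0,0],0],[0,[0.05,0,0],0],[0,[0.05,0,0],0],[0,[0.05,0,0],0]]' >/dev/null && R && 
python3 -m pendant '[[0,[0.05,0,0],0],[0,[0.05,0,0],0],[0,[0.05,0,0],0],[0,[0.05,0,0],0],[0,[0.05,0,0],0]]' >/dev/null && R && 
python3 -m pendant '[[0,[0.05,0,0],0],[0,[0.05,0,0],0],[0,[0.05,0,0],0],[0,[0.05,0,0],0],[0,[0.05,0,0],0]]' >/dev/null && R && 
python3 -m pendant '[[0,[0.05,0,0],0],[0,[0.05,0,0],0],[0,[0.05,0,0],0],[0,[0.05,0,0],0],[0,[0.05,0,0],0]]' >/dev/null && R
```

```text
11.65 [ 0.5691 -0.177   0.0328] [-2.76 -0.54 -1.52] [ 0.06  0.2  -0.  ]
12.07 [ 0.5716 -0.1771  0.0328] [-1.44 -0.07 -2.41] [0.03 0.3  0.05]
12.48 [ 0.5742 -0.1771  0.0328] [-1.41  0.14 -2.73] [0.06 0.24 0.03]
12.9 [ 0.5767 -0.1772  0.0328] [-1.72  0.05 -2.55] [-0.02  0.38 -0.02]
13.32 [ 0.5791 -0.1772  0.0328] [-3.32 -0.03 -2.45] [ 0.02  0.34 -0.01]
13.73 [ 0.5816 -0.1773  0.0328] [-2.44 -0.45 -2.34] [0.06 0.36 0.01]
```

```bash
R() { python3 ok.py; }
python3 -m pendant '[[0,[0.05,0,0],0],[0,[0.05,0,0],0],[0,[0.05,0,0],0],[0,[0.05,0,0],0],[0,[0.05,0,0],0]]' >/dev/null && R && 
python3 -m pendant '[[0,[0.05,0,0],0],[0,[0.05,0,0],0],[0,[0.05,0,0],0],[0,[0.05,0,0],0],[0,[0.05,0,0],0]]' >/dev/null && R && 
python3 -m pendant '[[0,[0.05,0,0],0],[0,[0.05,0,0],0],[0,[0.05,0,0],0],[0,[0.05,0,0],0],[0,[0.05,0,0],0]]' >/dev/null && R && 
python3 -m pendant '[[0,[0.05,0,0],0],[0,[0.05,0,0],0],[0,[0.05,0,0],0],[0,[0.05,0,0],0],[0,[0.05,0,0],0]]' >/dev/null && R && 
python3 -m pendant '[[0,[0.05,0,0],0],[0,[0.05,0,0],0],[0,[0.05,0,0],0],[0,[0.05,0,0],0],[0,[0.05,0,0],0]]' >/dev/null && R && 
python3 -m pendant '[[0,[0.05,0,0],0],[0,[0.05,0,0],0],[0,[0.05,0,0],0],[0,[0.05,0,0],0],[0,[0.05,0,0],0]]' >/dev/null && R
```

```text
14.15 [ 0.5835 -0.1773  0.0328] [-7.65 -0.52  1.21] [-0.12  0.99 -0.03]
```

```bash
python3 -m pendant '[[0,[0.03,0,0],0],[0,[0.02,0,0],0],[0,[0,0,0],0],[0,[0,0,0],0],[0,[0,0,0],0]]' >/dev/null; python3 ok.py
```

```text
14.57 [ 0.5837 -0.1773  0.0329] [-8.31  0.02  1.78] [-0.07  1.05  0.01]
```

```bash
python3 -m pendant '[[0,[0.04,0,0],0],[0,[0.04,0,0],0],[0,[0,0,0],0],[0,[0,0,0],0],[0,[0,0,0],0]]' >/dev/null; python3 ok.py
```

```text
14.98 [ 0.5842 -0.1773  0.0328] [-11.05  -0.67   2.36] [-0.17  1.3  -0.04]
```

```bash
python3 -m pendant '[[0,[0.03,0,0],0],[0,[0.01,0,0],0],[0,[0,0,0],0],[0,[0,0,0],0],[0,[0,0,0],0]]' >/dev/null; python3 ok.py
python3 -m pendant '[[0,[0,0,0],0],[0,[0,0,0],0],[0,[0,0,0],0],[0,[0,0,0],0],[0,[0,0,0],0]]' >/dev/null; python3 ok.py
```

```text
15.4 [ 0.5843 -0.1772  0.0328] [-11.32  -0.79   2.  ] [-0.2   1.47 -0.15]
15.82 [ 0.5844 -0.1772  0.0327] [-11.71   0.46   2.36] [-0.16  1.52 -0.14]
```

```bash
python3 -m pendant '[[0,[0.03,0,0],0],[0,[0,0,0],0],[0,[0,0,0],0],[0,[0,0,0],0],[0,[0,0,0],0]]' >/dev/null; python3 ok.py
python3 -m pendant '[[0,[0,0,0],0],[0,[0,0,0],0],[0,[0,0,0],0],[0,[0,0,0],0],[0,[0,0,0],0]]' >/dev/null; python3 ok.py
python3 -m pendant '[[0,[-0.03,0,0],0],[0,[-0.03,0,0],0],[0,[-0.03,0,0],0],[0,[0,0,0],0],[0,[0,0,0],0]]' >/dev/null; python3 ok.py
```

```text
16.23 [ 0.5845 -0.1772  0.0327] [-12.68  -1.15   3.39] [-0.2   1.59 -0.1 ]
16.65 [ 0.5845 -0.1772  0.0327] [-12.04  -0.64   2.39] [-0.25  1.59 -0.12]
17.07 [ 0.5845 -0.1773  0.0327] [-6.17 -0.68  0.22] [-0.17  1.05 -0.01]
```

```bash
python3 -m pendant '[[0,[-0.02,0,0],0],[0,[-0.02,0,0],0],[0,[-0.02,0,0],0],[0,[0,0,0],0],[0,[0,0,0],0]]' >/dev/null; python3 ok.py
```

```text
17.48 [ 0.5843 -0.1773  0.0327] [-5.81 -0.16 -2.81] [-0.05  1.04 -0.07]
```

```bash
python3 -m pendant '[[0,[-0.02,0,0],0],[0,[-0.02,0,0],0],[0,[-0.02,0,0],0],[0,[0,0,0],0],[0,[0,0,0],0]]' >/dev/null; python3 ok.py
python3 -m pendant '[[0,[-0.02,0,0],0],[0,[-0.02,0,0],0],[0,[0,0,0],0],[0,[0,0,0],0],[0,[0,0,0],0]]' >/dev/null; python3 ok.py
```

```text
17.9 [ 0.5839 -0.1773  0.0327] [-3.89 -0.11 -3.72] [-0.03  1.03  0.  ]
18.32 [ 0.5836 -0.1773  0.0328] [-4.47 -0.61 -5.48] [-0.03  1.   -0.03]
```

```bash
python3 -m pendant '[[0,[-0.02,0,0.02],0],[0,[-0.02,0,0.02],0],[0,[0,0,0],0],[0,[0,0,0],0],[0,[0,0,0],0]]' >/dev/null; python3 ok.py
python3 -m pendant '[[0,[0,0,0],0],[0,[0,0,0],0],[0,[0,0,0],0],[0,[0,0,0],0],[0,[0,0,0],0]]' >/dev/null; python3 ok.py
```

```text
18.73 [ 0.5835 -0.1773  0.0327] [-1.69  0.32 -0.61] [ 0.38  0.71 -0.03]
19.15 [ 0.5835 -0.1774  0.0327] [-0.05  2.51  2.97] [0.54 0.59 0.03]
```

```bash
python3 -m pendant '[[0,[-0.01,0,-0.01],0],[0,[0,0,0],0],[0,[0,0,0],0],[0,[0,0,0],0],[0,[0,0,0],0]]' >/dev/null; python3 ok.py
python3 -c "from h import *; snap('wrist','w4'); snap('scene','s4')"
python3 ok.py
```

```text
19.57 [ 0.5834 -0.1774  0.0327] [1.64 1.7  4.06] [ 0.5   0.34 -0.  ]
19.67 [ 0.5834 -0.1774  0.0327] [1.5  2.64 4.1 ] [0.51 0.25 0.02]
```

```bash
python3 -m pendant '[[0,[0.01,0,-0.01],0],[0,[0,0,0],0],[0,[0,0,0],0],[0.25,[0,0,0],0],[0.35,[0,0,0],0]]' >/dev/null; python3 ok.py
python3 -m pendant '[[0.4,[0,0,0],0],[0.4,[0,0,0],0],[0.4,[0,0,0],0],[0.4,[0,0,0],0],[0.4,[0,0,0],0]]' >/dev/null; python3 ok.py
python3 - <<'E'
from h import *
print(sense()['width'])
snap('wrist','w5'); snap('scene','s5')
for f in ('w','s'):
    A,B=[cv2.cvtColor(load(f+n)[0],cv2.COLOR_RGB2GRAY) for n in '45']; print(f,np.percentile(cv2.absdiff(A,B),[99,99.9]))
a=load('s4')[0][210:400,180:400,::-1];b=load('s5')[0][210:400,180:400,::-1]; w=load('w5')[0][:240,:,::-1]
o=np.zeros((590,790,3),np.uint8);o[:335,:390]=cv2.resize(a,(390,335));o[:335,395:785]=cv2.resize(b,(390,335));o[340:580,:560]=w;cv2.imwrite('pics/c5.png',o)
E
```

```text
20.08 [ 0.5831 -0.1775  0.0324] [-0.27  0.4   0.02] [0.03 0.02 0.02]
20.5 [ 0.5832 -0.1774  0.0326] [-0.11 -0.77  0.18] [0.05 0.04 0.01]
0.037954730762514176
w [121. 137.]
s [ 2. 21.]
```

View pics/c5.png

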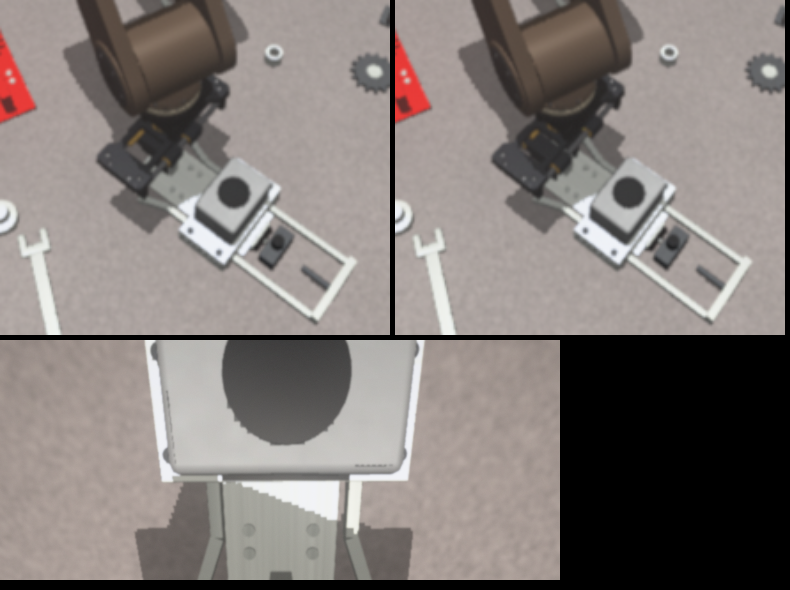

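The carrier lies between the rails with its nose under and past the gantry at the stop, and the jaws are open. The next check is whether letting go moved it relative to the gantry.

Run:
```python
from h import *
A,B=[cv2.cvtColor(load('w'+n)[0],cv2.COLOR_RGB2GRAY).astype(np.float32) for n in '45']
for n,(a,b,c,d) in {'plate':(230,178,335,222),'gantry':(145,20,420,140)}.items():
    p,q=A[b:d,a:c].copy(),B[b:d,a:c].copy(); s=cv2.phaseCorrelate(p,q,cv2.createHanningWindow((c-a,d-b),cv2.CV_32F)); print(n,s)
P,K,T=load('w5');print('mm/px',1e3*np.linalg.norm(cast(K,T,(280,200),.006)-cast(K,T,(280,201),.006)))
```

```text
plate ((0.1468406739385486, 0.6316998377672824), 1.0653877662533104)
gantry ((0.13931506771669433, -0.5850793933746985), 1.0114509110097532)
mm/px 0.6541361566614754
```

The wrist pictures suggest the carrier sprang back about 0.7 mm relative to the gantry on release, so it may sit right at the edge of home. I'll re-seat it with closed fingers behind the rib and ease off slowly, so it can't spring.

```bash
python3 -m pendant '[[0.4,[0,0,-0.5],0],[0.4,[0,0,-1],0],[0.4,[0,0,-1.5],0],[0.4,[0,0,-1.5],0],[0.4,[0,0,-1],0]]' >/dev/null; python3 ok.py
python3 -m pendant '[[0.1,[-1,0,0],0],[0,[-1.2,0,0],0],[0,[-1.2,0,0],0],[0,[-1.1,0,0],0],[0,[0,0,0],0]]' >/dev/null; python3 ok.py
python3 -m pendant '[[0,[0,0,1],0],[0,[0,0,1.5],0],[0,[0,0,1.5],0],[0,[0,0,1],0],[0,[0,0,0.2],0]]' >/dev/null; python3 ok.py
python3 -m pendant '[[0,[0,0,0],0],[0,[0,0,0],0],[0,[0.2,0,0],0],[0,[0.2,0,0],0],[0,[0.2,0,0],0]]' >/dev/null; python3 ok.py
python3 -c "from h import *;go(.5550,-.1755,.035,-1.6)"
```

```text
21.02 [ 0.5836 -0.1775  0.0898] [ 0.39  0.27 -0.12] [-0.02  0.02  0.  ]
21.43 [ 0.5358 -0.1757  0.0873] [ 1.29 -0.05  0.56] [ 0.01 -0.01  0.03]
21.85 [ 0.5377 -0.1758  0.0334] [-1.21  0.42 -0.27] [-0.02  0.04 -0.02]
22.27 [ 0.5447 -0.1764  0.0362] [ 0.58 -0.29 -0.18] [0.03 0.03 0.06]
t 22.27 at [ 0.5447 -0.1764  0.0362] yaw -1.6 tilt [0.001  0.0005] w 0.0006 F [ 0.58 -0.29 -0.18] | need cm [ 1.02 -0.12  0.12] turn 0.0
```

```bash
R() { python3 ok.py; }
python3 -m pendant '[[0,[0.12,0,0],0],[0,[0.12,0,0],0],[0,[0.12,0,0],0],[0,[0.12,0,0],0],[0,[0.12,0,0],0]]' >/dev/null && R && 
python3 -m pendant '[[0,[0.05,0,0],0],[0,[0.05,0,0],0],[0,[0.05,0,0],0],[0,[0.05,0,0],0],[0,[0.05,0,0],0]]' >/dev/null && R && 
python3 -m pendant '[[0,[0.04,0,0],0],[0,[0.04,0,0],0],[0,[0.04,0,0],0],[0,[0.04,0,0],0],[0,[0,0,0],0]]' >/dev/null && R && 
python3 -m pendant '[[0,[0.03,0,0],0],[0,[0.03,0,0],0],[0,[0.03,0,0],0],[0,[0.03,0,0],0],[0,[0,0,0],0]]' >/dev/null && R && 
python3 -m pendant '[[0,[0.03,0,0],0],[0,[0.03,0,0],0],[0,[0.03,0,0],0],[0,[0.03,0,0],0],[0,[0,0,0],0]]' >/dev/null && R && 
python3 -m pendant '[[0,[0.03,0,0],0],[0,[0.03,0,0],0],[0,[0.03,0,0],0],[0,[0.03,0,0],0],[0,[0,0,0],0]]' >/dev/null && R && 
python3 -m pendant '[[0,[0.03,0,0],0],[0,[0.03,0,0],0],[0,[0.03,0,0],0],[0,[0.03,0,0],0],[0,[0,0,0],0]]' >/dev/null && R
```

```text
22.68 [ 0.5503 -0.1764  0.0356] [ 0.24 -0.06  0.2 ] [ 0.04 -0.02 -0.03]
23.1 [ 0.552  -0.1764  0.0356] [-7.37 -2.19  5.09] [-0.33  1.17 -0.07]
```

```bash
python3 -m pendant '[[0,[0.03,0.03,0],0],[0,[0.03,0,0],0],[0,[0,0,0],0],[0,[0,0,0],0],[0,[0,0,0],0]]' >/dev/null; python3 ok.py
python3 -m pendant '[[0,[0,0,-0.02],0],[0,[0.01,0,-0.01],0],[0,[0,0,0],0],[0,[0,0,0],0],[0,[0,0,0],0]]' >/dev/null; python3 ok.py
python3 -c "from h import *; snap('wrist','w6'); snap('scene','s6')"
```

```text
23.52 [ 0.552  -0.1764  0.0356] [-8.06  0.93  4.75] [ 0.05  1.23 -0.01]
23.93 [ 0.552  -0.1765  0.0356] [-6.77 -1.13  1.7 ] [-0.02  1.14  0.01]
```

```bash
python3 -m pendant '[[0,[0.03,0,0],0],[0,[0.03,0,0],0],[0,[0.02,0,0],0],[0,[0,0,0],0],[0,[0,0,0],0]]' >/dev/null; python3 ok.py
python3 -m pendant '[[0,[0,0,0],0],[0,[0,0,0],0],[0,[0,0,0],0],[0,[0,0,0],0],[0,[0,0,0],0]]' >/dev/null; python3 ok.py
```

```text
24.45 [ 0.5523 -0.1764  0.0356] [-9.97 -0.69  3.56] [-0.05  1.6   0.04]
24.87 [ 0.5523 -0.1764  0.0356] [-9.67 -0.    4.5 ] [-0.03  1.6  -0.03]
```

```bash
python3 -m pendant '[[0,[0.03,0,0],0],[0,[0.03,0,0],0],[0,[0.02,0,0],0],[0,[0,0,0],0],[0,[0,0,0],0]]' >/dev/null; python3 ok.py
python3 -m pendant '[[0,[0,0,0],0],[0,[0,0,0],0],[0,[0,0,0],0],[0,[0,0,0],0],[0,[0,0,0],0]]' >/dev/null; python3 ok.py
python3 -c "from h import *; snap('wrist','w7'); snap('scene','s7')"
for i in 1; do :; done
python3 -m pendant '[[0,[-0.02,0,0],0],[0,[-0.02,0,0],0],[0,[-0.02,0,0],0],[0,[-0.02,0,0],0],[0,[-0.02,0,0],0]]' >/dev/null; python3 ok.py
python3 -m pendant '[[0,[-0.02,0,0],0],[0,[-0.02,0,0],0],[0,[-0.02,0,0],0],[0,[-0.02,0,0],0],[0,[-0.02,0,0],0]]' >/dev/null; python3 ok.py
python3 -m pendant '[[0,[-0.02,0,0],0],[0,[-0.02,0,0],0],[0,[-0.02,0,0],0],[0,[-0.02,0,0],0],[0,[-0.02,0,0],0]]' >/dev/null; python3 ok.py
python3 -m pendant '[[0,[-0.02,0,0],0],[0,[-0.02,0,0],0],[0,[-0.02,0,0],0],[0,[-0.02,0,0],0],[0,[-0.02,0,0],0]]' >/dev/null; python3 ok.py
python3 -m pendant '[[0,[-0.02,0,0],0],[0,[-0.02,0,0],0],[0,[-0.02,0,0],0],[0,[-0.02,0,0],0],[0,[-0.02,0,0],0]]' >/dev/null; python3 ok.py
python3 -c "from h import *; snap('wrist','w8'); snap('scene','s8')"
```

```text
25.28 [ 0.5527 -0.1763  0.0356] [-12.17   0.47   5.38] [-0.05  1.87 -0.  ]
25.7 [ 0.5527 -0.1763  0.0356] [-11.67  -0.72   5.81] [-0.02  1.88 -0.02]
26.22 [ 0.5526 -0.1763  0.0356] [-5.26  1.01  0.37] [ 0.2   0.85 -0.  ]
26.63 [ 0.5526 -0.1767  0.0357] [-4.9  -0.46 -2.56] [0.03 0.76 0.07]
27.05 [ 0.5523 -0.1769  0.036 ] [-1.79  0.14 -1.27] [-0.02  0.35 -0.04]
27.47 [ 0.5514 -0.1769  0.0362] [ 0.64 -0.08  0.5 ] [ 0.03  0.02 -0.04]
27.88 [ 0.55   -0.1767  0.0359] [0.04 0.57 0.46] [0.06 0.02 0.01]
```

```bash
python3 -m pendant '[[0,[-0.5,0,0],0],[0,[-0.8,0,0],0],[0,[-0.8,0,0],0],[0,[-0.8,0,-0.5],0],[0,[0,0,-1.5],0]]' >/dev/null
python3 -m pendant '[[0,[0,0,-2],0],[0,[0,0,-3],0],[0,[0,0,-3],0],[0,[0,0,-3],0],[0,[0,0,-2],0]]' >/dev/null; python3 ok.py
python3 - <<'E'
from h import *
snap('scene','s9'); snap('wrist','w9'); snap('top','t9')
def gray(f): return cv2.cvtColor(load(f)[0],cv2.COLOR_RGB2GRAY).astype(np.float32)
def ecc(f,g,box):
    a,b,c,d=box; M=np.eye(2,3,dtype=np.float32)
    _,M=cv2.findTransformECC(gray(f)[b:d,a:c],gray(g)[b:d,a:c],M,cv2.MOTION_TRANSLATION,(3,200,1e-6)); return M[:,2].round(3)
# scene camera fixed: nose bit between gantry and feeler ; gantry for reference
for n,box in {'nose+feeler':(320,335,340,360),'feeler':(328,335,348,362),'gantry':(290,300,322,345)}.items():
    for f,g in (('s4','s5'),('s7','s8'),('s7','s9'),('s5','s9'),('scene1','s9')):
        try: print(n,f,g,ecc(f,g,box))
        except Exception as e: print(n,f,g,'x')
P,K,T=load('s9'); print('px/mm at nose',(proj(K,T,(.745,-.18,.02))-proj(K,T,(.744,-.18,.02))).round(3))
ims=[cv2.resize(load(f)[0][315:375,295:365,::-1],(390,334),interpolation=cv2.INTER_CUBIC) for f in('s7','s9')]
w=cv2.resize(load('w9')[0][:,:,::-1],(346,260));s=cv2.resize(load('s9')[0][:,:,::-1],(346,260))
o=np.zeros((600,785,3),np.uint8);o[:334,:390]=ims[0];o[:334,395:]=ims[1];o[340:,:346]=w;o[340:,395:741]=s;cv2.imwrite('pics/c9.png',o)
E
```

```text
28.82 [ 0.5206 -0.176   0.189 ] [ 0.89 -0.07  0.16] [0.08 0.05 0.01]
nose+feeler s4 s5 [-0.048 -0.074]
nose+feeler s7 s8 [-0.114 -0.265]
nose+feeler s7 s9 [-0.113 -0.261]
nose+feeler s5 s9 [0.017 0.028]
nose+feeler scene1 s9 [0.324 0.533]
feeler s4 s5 [-0.007 -0.032]
feeler s7 s8 [-0.145 -0.15 ]
feeler s7 s9 [-0.144 -0.149]
feeler s5 s9 [-0.031  0.018]
feeler scene1 s9 [0.305 0.332]
gantry s4 s5 [-0.001 -0.001]
gantry s7 s8 [-0.077 -0.092]
gantry s7 s9 [-0.006 -0.118]
gantry s5 s9 [0.158 0.027]
gantry scene1 s9 [0.136 0.1  ]
px/mm at nose [0.378 0.264]
```

View pics/c9.png

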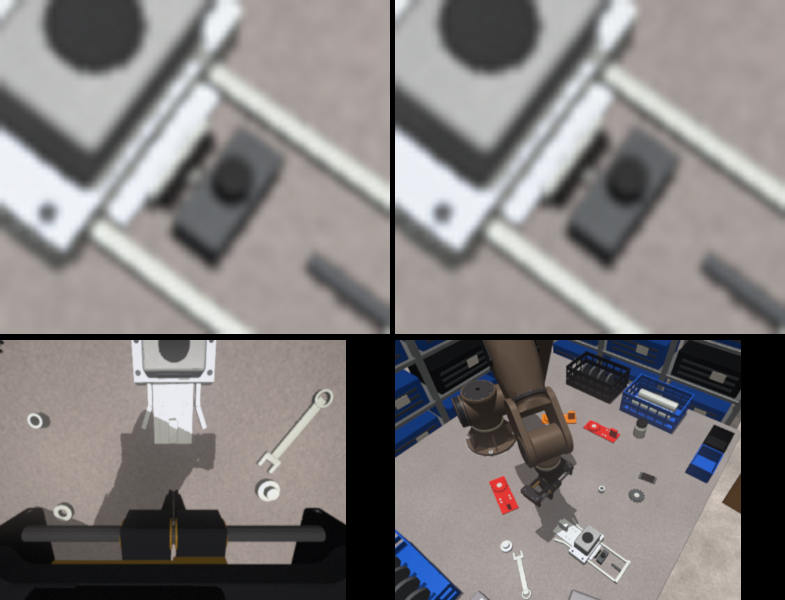

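The close-up shows the nose pressed on the feeler, about 1 mm or less back from its fully pressed place, and it stays put. Both releases ended in the same spot to within about 0.1 mm. Bystanders and look-alikes appear unmoved, and the arm is clear. Handing in.

```bash
python3 -c "
from bench import *
print(order.hand_in(), sense()['t'])"
```

```text
the job is handed in; nothing more can be done
the job is handed in; nothing more can be done
```

The carrier is in the guide, pressed onto the stop and let go, and I've handed the job in. I could not measure the feeler travel directly, so "fully home" rests on the forces and pictures below.

**What I did:**
- I gripped the carrier by its rib, carried it level to the mouth and laid it in sprocket end first. I then slid it under the gantry; sliding took about 2 N once it was centred.
- I felt for the stop and pressed at about 12 N total, roughly 10 N over the drag, then eased off and let go.
- The wrist pictures suggested it sprang back about 0.7 mm on release. I pressed it home again with closed fingers behind the rib, again at about 12 N, and backed off slowly.

**Last checks:**
- **Position:** the nose sits against the feeler, the carrier is between the rails, and both releases ended in the same spot to about 0.1 mm. I estimate it rests at the very start of the buffer, about 1 mm back from where I pressed it.
- **Forces:** the highest sliding or pressing reading was 12.7 N. Early in the slide, drag read up to 7.4 N because I was pressing down, and there was about 4 N against one rail; I corrected both.
- **Surroundings:** the arm was about 0.19 m up and touching nothing. The other parts and the look-alikes looked unmoved in the last pictures, by eye only. The clock read 28.8 s just before the last pictures.

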